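# Stack a repair tote over another, turned so that it locks instead of nesting

## Task

Stack the grey tote, with the black phone in it, on the blue tote that holds the opened phone. Turn it end for end, so that its yellow end is over the blue tote's plain end and its feet go into the seats in the blue rim instead of nesting, and press both long sides down until all four feet are fully home in the spring clips. Carry it level, do not drop or bang it down or crush it, let go at the end, keep the blue tote in its place and both phones in their totes, and leave everything else on the bench alone.

Things in the scene. Friction and masses are not known exactly. Their poses are not given: they have to be found in the camera images.
- grey_tote: Grey plastic stack-and-nest tote to be moved, 0.16 to 0.26 kg, with the black phone (0.14 to 0.22 kg) loose in it. 180 x 128 x 60 mm (x, y, z); origin at the centre of its underside, +x towards the yellow-rimmed end, z up. Floor 152 x 92 mm, 3 mm thick. Its grips and rims may be pressed from above.
- blue_tote: The same tote in blue, 0.2 kg, on the mat, with the opened phone in it; it stays there. 180 x 128 x 60 mm (x, y, z); origin at the centre of its underside, +x towards the yellow-rimmed end, z up. An upper tote turned end for end and locked has its origin 53 mm above this one's, centre over centre (about 58 mm if its feet only rest on the clips, 60 mm or more on the rim). Not turned, it sinks to 32 mm (nested).
- grey_tote_grip_left (a point): Top middle of the thick hand grip on the grey tote's +y long side, at (1, 55.5, 60) mm of the tote. Upright block to pinch from above across its 10 mm thickness (tote y from 50.5 to 60.5 mm), 44 mm long in x, 32 mm deep (z 28 to 60). Inside the tote nothing stands above z = 30 near it.
- grey_tote_grip_right (a point): The same on its -y long side, at (1, -55.5, 60) mm of the tote.
- grey_tote_foot (a point): Underside of one of the grey tote's four feet, at (60, 53, 0) mm of the tote. The feet are at x = 60 and x = -32 mm on both long sides, 14 mm long in x, from 46 to 59.5 mm either side of the centre line.
- blue_tote_seat (a point): Floor of one of the four seats sunk 7 mm into the blue tote's long rims, at (-60, -56, 53) mm of the tote. Seats are at x = -60 and 32 mm on both sides, 17 mm long in x (a foot has 1.5 mm play each way). Each has a black spring clip on its outer side, standing 3 mm above the rim, sloped to guide the foot in.
- blue_tote_clip (a point): Tip of the spring clip of that seat, at (-60, -62, 63) mm of the tote. The weight of the upper tote only rests the feet on the clips, about 5 mm short of home; each long side must be pressed down (clips give way at some 8 to 20 N a side) until its feet stand on the seat floors. Clips grip by friction and do not spring back.
- grey_tote_yellow_end (a point): Middle of the yellow rim of the grey tote's +x end, top face: 85 mm from its centre, 60 mm above its underside.
- blue_tote_yellow_end (a point): The same point on the blue tote.
- open_phone: Opened silver phone, 131 x 64 x 8 mm, lying in the blue tote; origin at the centre of its underside, x along its length.
- black_phone: Black phone, 138 x 67 x 9 mm, lying in the grey tote; origin at the centre of its underside, x along its length.
- white_phone: Bystander: opened white phone, 147 x 72 x 8 mm, flat on the mat; origin under its centre.
- screwdriver: Bystander: slim metal screwdriver, 152 mm long, 17 mm thick, lying between the totes; origin underneath, near the middle.
- tweezers: Bystander: steel tweezers, 130 x 12 x 5 mm, lying between the totes on the robot's side.
- screw_dish: Bystander: round steel dish of screws, 96 mm across, 20 mm high.
- flux_jar: Bystander: small jar with a black cap, 42 mm across, 38 mm high.
- pry_stick: Bystander: black and blue plastic pry stick, 125 x 12 x 4 mm.
- clear_case: Bystander: frosted clear plastic case with a phone in it, 160 x 105 x 25 mm.
Things that resemble listed ones, but are neither listed nor needed, are in the scene too. Leave any orange or purple look-alike of the open_phone alone.

How it is judged:
By the outcome, as a careful person would: the job done as asked, in the order asked, and still so for the second after the job is handed in, with the robot touching nothing.
It also fails if it takes over 67 s, if anything falls off the work surface, if the arm or the gripper's body presses on something with over 40 N, if the wrist force passes 120 N, or if a joint passes its speed limit or range.

## Robot

A 6-joint arm with a two-finger parallel gripper is mounted at the origin on the work surface. World frame = base frame: x ahead of the robot, y to its left, z up, the work surface at z = 0. Lengths are in m, angles in rad, forces in N, time in s.
With the tool pointing down it reaches from about 0.3 to 0.875 m from the base axis. Payload 6.4 kg.
Tool frame: the origin (TCP) lies midway between the tips of the shut fingers; the grasp point (between the pads) lies ctrl.grip_point_offset behind it (ctrl.grip_point_offset is the distance from the TCP to the grasp point, in m); z points along the fingers, y is the direction in which the jaws open and shut (so a half turn about z gives the same grasp; the last joint's range is limited). The gripper opens to 85 mm and grips with 20 to 120 N. Pads are 22 mm wide; open, the fingers measure 114 mm over their backs; the gripper's body (76 mm by 85 mm) begins 54 mm behind the grasp point. The pads swing forward as they close: fully open they stand 13 mm farther back than shut.
Start: joints at [-1.411, 0.181, 1.607, -0, 1.354, -0.206], TCP at [0.206, -0.537, 0.231] pointing down, gripper open.
Joint ranges: [-2.99, 2.99], [-0.89, 2.07], [0.3, 2.58], [-1.14, 4.28], [0, 2.63], [-3.12, 3.12]. Speed limits (rad/s): [2.57, 2.57, 3.01, 3.14, 3.14, 3.14].

## Interface

Orientations are given as a unit quaternion [w, x, y, z].
In Python, from bench import ctrl, viewer gives the robot as it stands.
- The arm moves only by the shell command python3 -m handwheel 'ROWS' [OPENING]. ROWS is JSON, a list of rows, each an object with "travel": the shift along the tool's x, y, z as a fraction of full scale, a list of three; "dr": the turn, a rotation vector about the tool's x, y, z as a fraction of full scale, a list of three. A call has 1 to 20 rows; each row shifts and turns the pose as measured when the row begins, along the tool's axes as they then stand; what a row does not reach is not made up. Full scale, the value 1, is 150 mm for a shift and 30 degrees for a turn. A row lasts 1/12 s, in which the tool goes at most 41.7 mm and 7.16 degrees, less where a joint would pass 70% of its speed; a pose out of reach is approached as far as the arm can. A call with a number of a shift or a turn outside -1 to 1 is refused whole. A call with a gripper value outside its range is refused whole. OPENING is the opening, from -1 (shut) to 1 (fully open), set as the call begins (- or left out, the last holds). The fingers move at their own pace and stop on an object; the grip force is fixed at half the most. Time passes only in rows, so rows that do not move let the fingers close. It gives the time, the measured TCP pose, the force and the opening at its end, in the units of the state.
- ctrl.get_obs(): the state, without advancing time (a new reading comes with each control period).
- viewer.camera(name): name is "side" or "top" or "wrist"; returns the picture (420x560x3 uint8, red, green, blue); there is no depth.
- viewer.get_calibration(name): a dict with "camera_matrix" (3x3 intrinsics, pixels), "k1" (the pictures are not rectified: a ray, as slopes to the right and down, at radius r is drawn at 1 + k1 r^2 times it, then the intrinsics apply), "R" (3x3) and "t" (3): a world point X has camera coordinates R X + t. Camera axes: x right, y down, z forward; pixel columns grow to the right and rows downward; lengths in m; the calibration is good to about 2 mm. A picture is of the moment at which its call begins: read the wrist's pose just before it. get_calibration takes no time and is no camera call; for the wrist camera it gives the pose at the moment of the call.
- ctrl.hand_in(): hands the job in, once; it reports no verdict.
The state is a dict: "time_s": time; "q": joint angles; "dq": joint speeds; "joint_efforts": joint torques, N m; "eef_pos": TCP position; "eef_rot": TCP orientation; "wrist_force": force on the tool from outside, world axes, zero at the start; "torque": the same for the moment, N m; "opening": opening from 0.0 (shut) to 1.0 (fully open).
Only numpy, scipy, OpenCV 4.12 (cv2) and the standard library are available. Lean on these libraries where they do the work, as an engineer would, in place of code of your own. Each camera call takes 0.05 s, during which the arm holds its last target. There are 200 camera calls.

## Working session

There is one attempt and no reset: what is moved stays moved. The work goes in short steps, Python scripts to look and compute and a shell command to move; the robot and the scene stay as the last step left them, time stands still between calls to the robot, and variables do not carry over. Pictures are saved under pics/ and viewed, about 8 in all and at most 12, crops included, and the job is handed in when it is done.

```bash
ls; mkdir -p pics; cat > h.py <<'E'
import numpy as np, cv2
from bench import ctrl, viewer
def cal(n):
    c=viewer.get_calibration(n); return np.array(c["camera_matrix"]),c["k1"],np.array(c["R"]),np.array(c["t"])
def w2p(X,c):
    K,k,R,t=c; p=np.atleast_2d(X)@R.T+t; s=p[:,:2]/p[:,2:]; s=s*(1+k*(s**2).sum(1,keepdims=True))
    return s@K[:2,:2].T+K[:2,2]
def p2w(uv,z,c):
    K,k,R,t=c; d=(np.atleast_2d(uv)-K[:2,2])@np.linalg.inv(K[:2,:2]).T; s=d.copy()
    for _ in range(20): s=d/(1+k*(s**2).sum(1,keepdims=True))
    r=np.c_[s,np.ones(len(s))]@R; o=-R.T@t
    return o+r*((z-o[2])/r[:,2:])
def snap(n,f):
    im=viewer.camera(n)[:,:,::-1].copy(); cv2.imwrite(f"pics/{f}.png",im); return im
E
python3 - <<'E'
from h import *
for n in("top","side"):
    snap(n,n+"0"); c=cal(n); print(n,c, -c[2].T@c[3])
print(ctrl.get_obs(), ctrl.grip_point_offset)
E
```

```text
pics
top (array([[517.50177296,   0.        , 281.16554452],
       [  0.        , 517.50177296, 208.35658161],
       [  0.        ,   0.        ,   1.        ]]), -0.07479856302957621, array([[ 0.00473241, -0.99987684, -0.01496365],
       [-0.98091056, -0.00173257, -0.19445172],
       [ 0.19440184,  0.01559822, -0.98079795]]), array([0.0994175 , 0.47198491, 1.30245465])) [0.20930491 0.07990703 1.37071077]
side (array([[466.09453752,   0.        , 283.80912817],
       [  0.        , 466.09453752, 206.15290754],
       [  0.        ,   0.        ,   1.        ]]), -0.0926614533164514, array([[ 0.99370375, -0.11032846, -0.0195063 ],
       [-0.08179511, -0.59540037, -0.79925463],
       [ 0.07656647,  0.79581784, -0.6006759 ]]), array([-0.44597116,  0.16136375,  1.27826272])) [ 0.3584899  -0.97039155  0.88809309]
{'time_s': 0.1, 'q': array([-1.41129669e+00,  1.81454320e-01,  1.60788943e+00, -1.26935629e-05,
        1.35381193e+00, -2.06327725e-01]), 'dq': array([-0.00145922, -0.00121718, -0.0013424 , -0.00092441, -0.00055322,
       -0.00233744]), 'joint_efforts': array([ 1.80986149e-06, -4.45875227e+01, -3.52239239e+01, -1.47700225e-04,
        4.13517613e-03,  3.63298614e-05]), 'eef_pos': array([ 0.20560828, -0.53645735,  0.23049021]), 'eef_rot': array([-7.81443558e-04,  9.83317332e-01,  1.81896710e-01,  1.21015114e-05]), 'wrist_force': array([-0.53539775, -0.18457899, -0.46029014]), 'torque': array([ 0.00209307, -0.06045052, -0.02670915]), 'opening': 1.0002597364733936} 0.0187
```

View pics/top0.png

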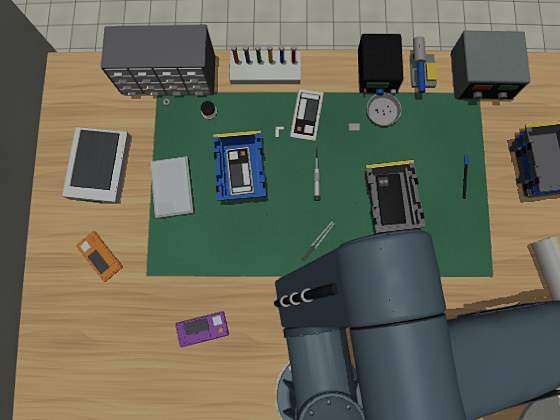

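View pics/side0.png

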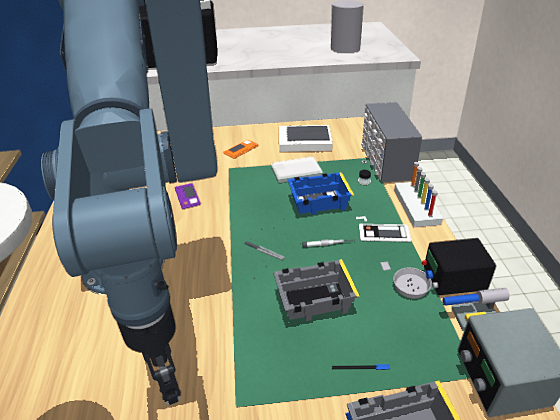

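The top view shows two grey candidates. One is the free-standing grey tote on the mat at (395,195). The other is a grey tote already on a blue one at the right edge (540,160), which is a look-alike and stays put. The blue tote with the silver phone is at (240,165). The orange (100,255) and purple (202,328) phones are decoys. I choose (395,195) and (240,165) and check both in a crop.

```bash
python3 - <<'E'
import cv2,numpy as np
im=cv2.imread("pics/top0.png")
a=cv2.resize(im[120:216,200:280],None,fx=5,fy=6,interpolation=3)
f=lambda x,y,w,h:cv2.resize(im[y:y+h,x:x+w],None,fx=5,fy=5,interpolation=cv2.INTER_CUBIC)
cv2.imwrite("pics/crop.png",np.hstack([f(200,123,80,90),f(355,150,80,90)]))
E
```

```text
(no output)
```

View pics/crop.png

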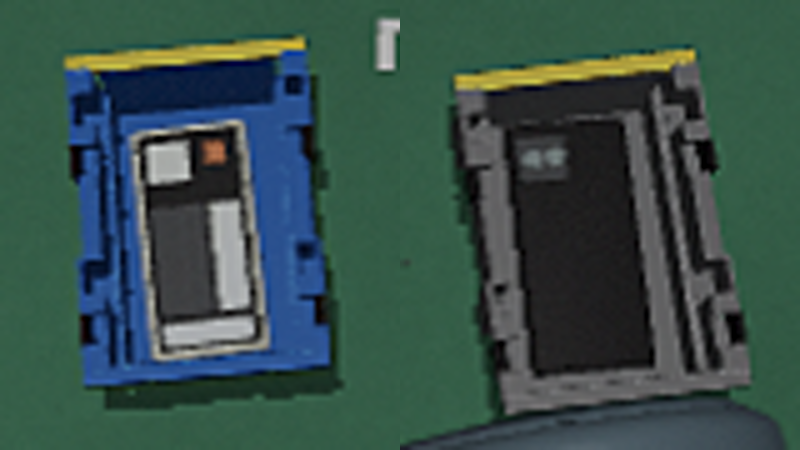

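```bash
python3 - <<'E'
from h import *
c=cal("top")
for n,P in dict(blue=[(213,135),(261,131),(217.6,200),(266,195.4)],grey=[(366,166),(413.6,161),(376.4,232),(425,226.6)]).items():
    W=p2w(P,.062,c)[:,:2]; m=W.mean(0); a=W[:2].mean(0)-W[2:].mean(0)
    print(n,m.round(4),np.degrees(np.arctan2(a[1],a[0])),np.linalg.norm(a),np.linalg.norm(W[0]-W[1]),np.linalg.norm(W[2]-W[3]))
w=viewer.get_calibration("wrist");o=ctrl.get_obs()
R=np.array(w["R"]);C=-R.T@np.array(w["t"]);print(w,C,C-o["eef_pos"])
E
```

```text
blue [0.585  0.2112] 5.3220737861290655 0.17728790213375703 0.128456036424207 0.12616914829199433
grey [ 0.5019 -0.1949] 7.043417442532312 0.17602169121524555 0.12675544858359378 0.12632779514308692
{'camera_matrix': array([[331.34378629,   0.        , 276.81633908],
       [  0.        , 331.34378629, 208.35527205],
       [  0.        ,   0.        ,   1.        ]]), 'k1': -0.05763833928423347, 'R': array([[ 0.35803217, -0.93370816, -0.00143027],
       [-0.8950498 , -0.34364396,  0.28424405],
       [-0.2658925 , -0.10048835, -0.95875089]]), 't': array([-0.57626249, -0.03712494,  0.37893218])} [ 0.27384707 -0.51274048  0.3730299 ] [0.06823879 0.02371687 0.14253968]
```

```bash
cat >> h.py <<'E'
from scipy.spatial.transform import Rotation as Ro
def down(yaw):  # tool pointing down, tool x at yaw (deg)
    return Ro.from_euler('z',yaw,degrees=True)*Ro.from_euler('x',180,degrees=True)
def plan(p,yaw):
    o=ctrl.get_obs(); w,x,y,z=o["eef_rot"]; R=Ro.from_quat([x,y,z,w]); T=down(yaw)
    dr=np.degrees((R.inv()*T).as_rotvec())/30; d=np.array(p)-o["eef_pos"]
    print("t",o["time_s"],"pos",o["eef_pos"].round(4),"F",o["wrist_force"].round(1),"open",round(o["opening"],3))
    print("dr",dr.round(3),"travel after turn",(T.inv().apply(d)/.15).round(3),"before",(R.inv().apply(d)/.15).round(3))
E
python3 -c "
from h import *
plan((.4961,-.16,.21),7)"
```

```text
t 0.1 pos [ 0.2056 -0.5365  0.2305] F [-0.5 -0.2 -0.5] open 1.0
dr [-0.003 -0.     0.465] travel after turn [ 2.228 -2.255  0.137] before [ 2.706 -1.651  0.14 ]
```

```bash
python3 -m handwheel '[{"travel":[0,0,0],"dr":[0,0,0.23]},{"travel":[0,0,0],"dr":[0,0,0.23]},{"travel":[0.17,-0.17,0.01],"dr":[0,0,0]},{"travel":[0.17,-0.17,0.01],"dr":[0,0,0]},{"travel":[0.17,-0.17,0.01],"dr":[0,0,0]},{"travel":[0.17,-0.17,0.01],"dr":[0,0,0]},{"travel":[0.17,-0.17,0.01],"dr":[0,0,0]},{"travel":[0.17,-0.17,0.01],"dr":[0,0,0]},{"travel":[0.17,-0.17,0.01],"dr":[0,0,0]},{"travel":[0.17,-0.17,0.01],"dr":[0,0,0]},{"travel":[0.17,-0.17,0.01],"dr":[0,0,0]},{"travel":[0.17,-0.17,0.01],"dr":[0,0,0]},{"travel":[0.17,-0.17,0.01],"dr":[0,0,0]},{"travel":[0.17,-0.17,0.01],"dr":[0,0,0]},{"travel":[0.17,-0.17,0.01],"dr":[0,0,0]},{"travel":[0,0,0],"dr":[0,0,0]}]'
python3 -c "
from h import *
plan((.4961,-.16,.21),7)
im=snap('wrist','w1')
plan((.57,.19,.21),5.3)"
```

```text
time_s: 1.43
eef_pos: [0.5061, -0.1517, 0.2047]
eef_rot: [-0.005, 0.999, 0.052, -0.002]
wrist_force: [-0.6, 0.3, 0.0]
opening: 0.999
t 1.4333 pos [ 0.5061 -0.1517  0.2047] F [-0.6  0.3  0. ] open 0.999
dr [-0.019  0.007 -0.036] travel after turn [-0.073  0.047 -0.035] before [-0.072  0.048 -0.035]
t 1.4833 pos [ 0.5048 -0.1535  0.2046] F [0.5 0.  0.5] open 1.0
dr [-0.017  0.01   0.021] travel after turn [ 0.644 -2.24  -0.036] before [ 0.669 -2.233 -0.019]
```

View pics/w1.png

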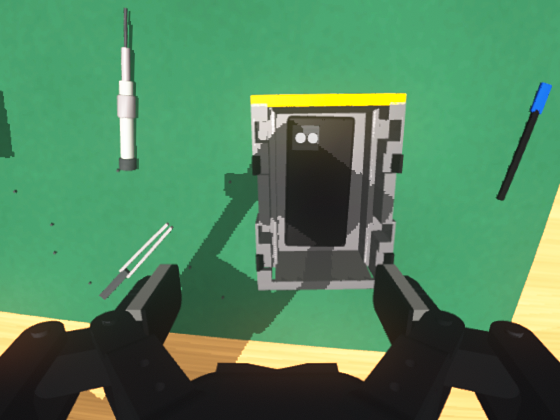

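The wrist view shows the grey tote with its rim corners at about (251,95), (406,93), (258,289) and (395,283). The arm was still settling, so I'll re-measure at rest. Next is a look at blue.

```bash
python3 -m handwheel '[{"travel":[0.05,-0.187,0],"dr":[0,0,0]},{"travel":[0.05,-0.187,0],"dr":[0,0,0]},{"travel":[0.05,-0.187,0],"dr":[0,0,0]},{"travel":[0.05,-0.187,0],"dr":[0,0,0]},{"travel":[0.05,-0.187,0],"dr":[0,0,0]},{"travel":[0.05,-0.187,0],"dr":[0,0,0]},{"travel":[0.05,-0.187,0],"dr":[0,0,0]},{"travel":[0.05,-0.187,0],"dr":[0,0,0]},{"travel":[0.05,-0.187,0],"dr":[0,0,0]},{"travel":[0.05,-0.187,0],"dr":[0,0,0]},{"travel":[0.05,-0.187,0],"dr":[0,0,0]},{"travel":[0.05,-0.187,0],"dr":[0,0,0]},{"travel":[0,0,0],"dr":[0,0,0]},{"travel":[0,0,0],"dr":[0,0,0]},{"travel":[0,0,0],"dr":[0,0,0]}]'
cat >> h.py <<'E'
def wsnap(f):
    import pickle
    c=cal("wrist"); im=snap("wrist",f); pickle.dump(c,open(f"pics/{f}.pkl","wb")); return im,c
def load(f):
    import pickle; return pickle.load(open(f"pics/{f}.pkl","rb"))
E
python3 -c "
from h import *
im,c=wsnap('w2')
plan((.4961,-.16,.21),7)
m=w2p([.585,.2112,.06],c)[0].astype(int);print(m)
x,y=max(m[0]-100,0),max(m[1]-130,0)
cr=im[y:y+190,x:x+200];print(x,y,cr.shape)
cv2.imwrite('pics/w2c.png',cv2.resize(cr,None,fx=3,fy=3,interpolation=2))
"
```

```text
time_s: 2.73
eef_pos: [0.5589, 0.1916, 0.2013]
eef_rot: [-0.002, 0.999, 0.045, -0.008]
wrist_force: [0.4, -0.1, 0.4]
opening: 1.002
t 2.7833 pos [0.5589 0.1911 0.2012] F [-0.5  0.3 -0.5] open 0.999
dr [-0.008  0.03  -0.062] travel after turn [-0.701  2.272 -0.059] before [-0.627  2.294 -0.058]
[255 162]
155 32 (190, 200, 3)
```

View pics/w2c.png

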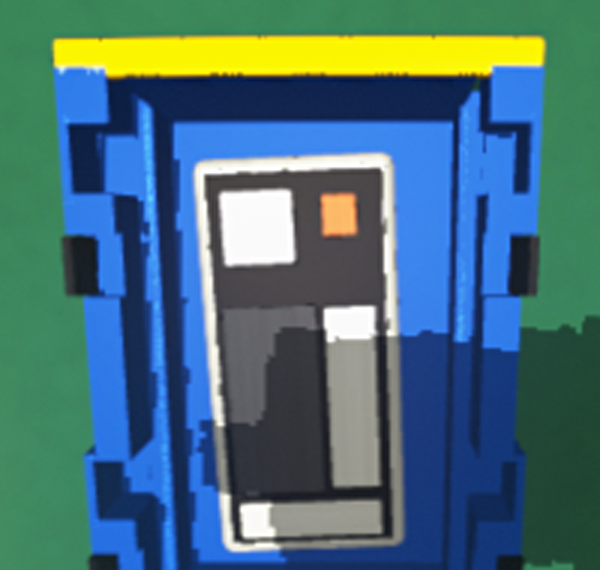

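The blue tote is clear in the crop. Its yellow outer corners are at crop (54,39) and (544,37), and the front clips are centred at (81.5,266) and (525,266). I'll fit the pose from these.

```bash
cat >> h.py <<'E'
from scipy.optimize import least_squares
def fit(uv,pts,c,g,zfree=True):
    pts=np.array(pts)/1000; uv=np.array(uv)
    def f(v):
        z=v[3] if zfree else .001
        a=np.radians(v[2]); R=np.array([[np.cos(a),-np.sin(a),0],[np.sin(a),np.cos(a),0],[0,0,1]])
        return (w2p(pts@R.T+[v[0],v[1],z],c)-uv).ravel()
    r=least_squares(f,list(g)+[.001]*zfree,x_scale=[.01,.01,1]+[.01]*zfree); return r.x.round(4),r.fun.round(1)
E
python3 -c "
from h import *
c=load('w2')
P=lambda L:[((a+.5)/3-.5+155,(b+.5)/3-.5+32) for a,b in L]
uv=P([(54,39),(544,37),(81.5,266),(525,266)]);pts=[(90,64,60),(90,-64,60),(32,62,63),(32,-62,63)]
for z in(1,0):print(*fit(uv,pts,c,(.585,.21,5),z))
ct=cal('top');print(*fit([(213,135),(261,131),(217.6,200),(266,195.4)],[(90,64,60),(90,-64,60),(-90,64,60),(-90,-64,60)],ct,(.585,.21,5),0))
"
```

```text
[ 5.8870e-01  2.1060e-01  5.1921e+00 -1.0000e-03] [ 0.9  0.5 -0.4  0.3 -1.4 -0.3  0.9 -0.6]
[0.5885 0.2105 5.1955] [ 0.3  0.3  0.1  0.1 -2.   0.1  1.4 -0.3]
[0.5853 0.2113 5.3083] [ 0.1 -0.3 -0.2 -0.6 -0.3  0.4  0.4  0.6]
```

```bash
python3 -m handwheel '[{"travel":[0.2,-0.05,-0.03],"dr":[0,0,0]},{"travel":[0.2,-0.05,-0.03],"dr":[0,0,0]},{"travel":[0,0,0],"dr":[0,0,-0.235]},{"travel":[0,0,0],"dr":[0,0,-0.235]},{"travel":[0,0,0],"dr":[0,0,-0.235]},{"travel":[0,0,0],"dr":[0,0,-0.235]},{"travel":[0,0,0],"dr":[0,0,-0.235]},{"travel":[0,0,0],"dr":[0,0,-0.235]},{"travel":[0,0,0],"dr":[0,0,-0.235]},{"travel":[0,0,0],"dr":[0,0,-0.235]},{"travel":[0,0,0],"dr":[0,0,-0.235]},{"travel":[0,0,0],"dr":[0,0,-0.235]},{"travel":[0,0,0],"dr":[0,0,-0.235]},{"travel":[0,0,0],"dr":[0,0,-0.235]},{"travel":[0,0,0],"dr":[0,0,-0.235]}]'
python3 -m handwheel '[{"travel":[0,0,0],"dr":[0,0,-0.235]},{"travel":[0,0,0],"dr":[0,0,-0.235]},{"travel":[0,0,0],"dr":[0,0,-0.235]},{"travel":[0,0,0],"dr":[0,0,-0.235]},{"travel":[0,0,0],"dr":[0,0,-0.235]},{"travel":[0,0,0],"dr":[0,0,-0.235]},{"travel":[0,0,0],"dr":[0,0,-0.235]},{"travel":[0,0,0],"dr":[0,0,-0.235]},{"travel":[0,0,0],"dr":[0,0,-0.235]},{"travel":[0,0,0],"dr":[0,0,-0.235]},{"travel":[0,0,0],"dr":[0,0,-0.235]},{"travel":[0,0,0],"dr":[0,0,-0.235]},{"travel":[0,0,0],"dr":[0,0,0]},{"travel":[0,0,0],"dr":[0,0,0]},{"travel":[0,0,0],"dr":[0,0,0]}]'
python3 -c "
from h import *
plan((.618,.23,.21),185.2)
im,c=wsnap('w3')
m=w2p([.587,.2112,.06],c)[0].astype(int);print(m)
x,y=max(m[0]-100,0),max(m[1]-100,0)
cr=im[y:y+190,x:x+200];print(x,y,cr.shape)
cv2.imwrite('pics/w3c.png',cv2.resize(cr,None,fx=3,fy=3,interpolation=2))
"
```

```text
time_s: 4.03
eef_pos: [0.6179, 0.1822, 0.2041]
eef_rot: [-0.01, 0.657, 0.754, -0.011]
wrist_force: [0.0, -0.1, -0.8]
opening: 1.001
time_s: 5.28
eef_pos: [0.6177, 0.1529, 0.2036]
eef_rot: [-0.018, -0.03, 0.999, -0.004]
wrist_force: [0.1, 0.2, -0.6]
opening: 0.997
t 5.2833 pos [0.6177 0.1529 0.2036] F [ 0.1  0.2 -0.6] open 0.997
dr [-0.011 -0.068 -0.059] travel after turn [-0.049  0.512 -0.043] before [-0.031  0.513 -0.047]
[348 169]
248 69 (190, 200, 3)
```

View pics/w3c.png

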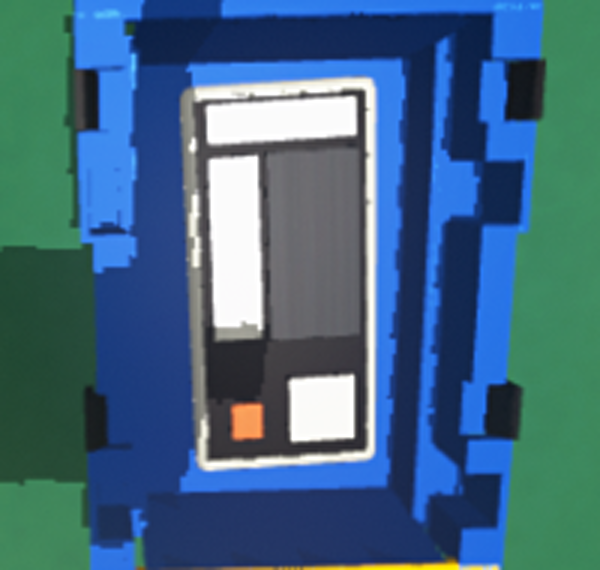

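```bash
python3 -c "
from h import *
im=cv2.imread('pics/w3.png').astype(int)
for u in (290,310,348,390,400):
    col=im[:,u]; b,g,r=col.T
    y=np.where((r>150)&(g>130)&(b<90))[0]; bl=np.where((b>g+40)&(b>r+60))[0]
    print(u,'yellow',y.min() if len(y) else None,y.max() if len(y) else None,'blue',bl.min(),bl.max())
P=lambda L:[((a+.5)/3-.5+248,(b+.5)/3-.5+69) for a,b in L]
Q=lambda L:[((a+.5)/3-.5+155,(b+.5)/3-.5+32) for a,b in L]
for yo in (62,64,65):
  c=load('w2');print(yo,*fit(Q([(54,39),(544,37),(65,266),(540,266)]),[(90,64,60),(90,-64,60),(32,yo,63),(32,-yo,63)],c,(.585,.21,5),0))
  c=load('w3');print(yo,*fit(P([(75,99),(545,89),(85,416),(520,410)]),[(-60,-yo,63),(-60,yo,63),(32,-yo,63),(32,yo,63)],c,(.585,.21,5),0))
"
```

```text
290 yellow 262 268 blue 63 260
310 yellow 259 268 blue 64 255
348 yellow 259 267 blue 62 256
390 yellow 257 264 blue 61 255
400 yellow 257 265 blue 62 242
62 [0.5886 0.2106 5.1434] [ 0.2  0.   0.1  0.   3.4 -0.2 -3.7 -0.3]
62 [0.5876 0.2113 4.9353] [ 3.6 -1.2 -3.5 -0.6  3.   1.3 -3.2  0. ]
64 [0.5886 0.2106 5.1481] [ 0.2  0.1  0.1  0.1  1.  -0.1 -1.3 -0.3]
64 [0.5877 0.2113 4.8801] [ 1.2 -1.1 -1.1 -0.4  0.7  1.4 -1.   0.1]
65 [0.5886 0.2106 5.1505] [ 0.2  0.1  0.   0.1 -0.2 -0.  -0.  -0.2]
65 [0.5877 0.2114 4.8521] [ 0.1 -1.   0.2 -0.4 -0.4  1.4  0.1  0.2]
```

```bash
python3 -c "
from h import *
c=load('w3')
for x,v in((-90,61.5),(90,267.5)):
  a=np.radians(5);print(w2p([.588+x/1e3*np.cos(a),.211+x/1e3*np.sin(a),.061],c),v)
plan((.53,-.165,.20),187)"
```

```text
[[350.93255932  61.33415424]] 61.5
[[345.98701151 266.19836192]] 267.5
t 5.3333 pos [0.6177 0.1528 0.2036] F [1.1 0.1 0.7] open 0.996
dr [-0.011 -0.068 -0.119] travel after turn [ 0.839 -2.032  0.024] before [ 0.709 -2.08   0.063]
```

```bash
python3 -m handwheel '[{"travel":[0,0,0],"dr":[-0.01,-0.068,-0.12]},{"travel":[0.084,-0.203,0],"dr":[0,0,0]},{"travel":[0.084,-0.203,0],"dr":[0,0,0]},{"travel":[0.084,-0.203,0],"dr":[0,0,0]},{"travel":[0.084,-0.203,0],"dr":[0,0,0]},{"travel":[0.084,-0.203,0],"dr":[0,0,0]},{"travel":[0.084,-0.203,0],"dr":[0,0,0]},{"travel":[0.084,-0.203,0],"dr":[0,0,0]},{"travel":[0.084,-0.203,0],"dr":[0,0,0]},{"travel":[0.084,-0.203,0],"dr":[0,0,0]},{"travel":[0.084,-0.203,0],"dr":[0,0,0]},{"travel":[0,0,0],"dr":[0,0,0]},{"travel":[0,0,0],"dr":[0,0,0]},{"travel":[0,0,0],"dr":[0,0,0]}]'
python3 -c "
from h import *
plan((.53,-.17,.2),187)
im,c=wsnap('w4')
m=w2p([.504,-.195,.06],c)[0].astype(int);print(m)
x,y=max(m[0]-100,0),max(m[1]-100,0)
cr=im[y:y+200,x:x+200];print(x,y,cr.shape)
cv2.imwrite('pics/w4c.png',cv2.resize(cr,None,fx=3,fy=3,interpolation=2))
"
```

```text
time_s: 6.5
eef_pos: [0.5216, -0.1791, 0.2042]
eef_rot: [0.003, -0.046, 0.999, -0.001]
wrist_force: [-1.0, 0.2, -0.2]
opening: 1.001
t 6.5 pos [ 0.5216 -0.1791  0.2042] F [-1.   0.2 -0.2] open 1.001
dr [-0.004  0.011 -0.056] travel after turn [-0.063  0.053  0.028] before [-0.061  0.055  0.028]
[263 172]
163 72 (200, 200, 3)
```

View pics/w4c.png

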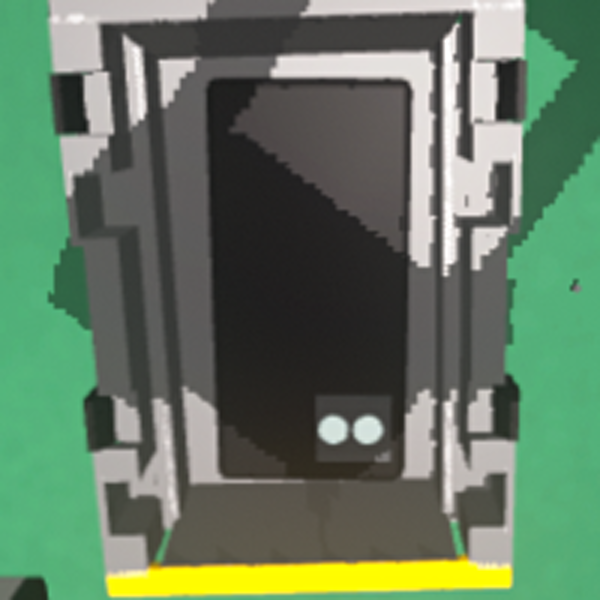

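Grey tote in the crop: clip outer edges at (52,102), (524,93), (85,418) and (519,409); yellow corners at (108,596) and (512,587). The black phone lies inside.

```bash
python3 -c "
from h import *
c=load('w4')
P=lambda L:[((a+.5)/3-.5+163,(b+.5)/3-.5+72) for a,b in L]
uv=P([(52,102),(524,93),(85,418),(519,409),(108,596),(512,587)])
pts=[(-60,-65,63),(-60,65,63),(32,-65,63),(32,65,63),(90,-64,60),(90,64,60)]
for z in(1,0):print(*fit(uv,pts,c,(.502,-.195,7),z))
v,_=fit(uv,pts,c,(.502,-.195,7),0)
a=np.radians(v[2]);R=np.array([[np.cos(a),-np.sin(a)],[np.sin(a),np.cos(a)]])
for s in(1,-1):print('grip',R@[.001,.0555*s]+v[:2])
print(w2p([*(R@[.001,.0555]+v[:2]),.061],c))
g=R@[.001,.0555]+v[:2]
plan((*g,.10),v[2]+180)
"
```

```text
[ 5.0630e-01 -1.9610e-01  6.8112e+00  9.0000e-04] [-0.   0.4  0.9 -1.1 -0.3  1.6  0.   1.1  0.1 -1.2 -0.9 -1. ]
[ 0.5063 -0.1961  6.8112] [-0.1  0.4  1.  -1.1 -0.3  1.6  0.1  1.2  0.1 -1.1 -0.9 -1. ]
grip [ 0.50071075 -0.1408731 ]
grip [ 0.51387514 -0.2510897 ]
[[325.21729691 174.5140958 ]]
t 6.55 pos [ 0.5217 -0.1786  0.2042] F [0.2 0.2 0.2] open 1.002
dr [-0.004  0.011 -0.048] travel after turn [0.109 0.266 0.695] before [0.12  0.265 0.694]
```

```bash
python3 -m handwheel '[{"travel":[0,0,0],"dr":[0,0.01,-0.05]},{"travel":[0.055,0.133,0.1],"dr":[0,0,0]},{"travel":[0.055,0.133,0.1],"dr":[0,0,0]},{"travel":[0,0,0.2],"dr":[0,0,0]},{"travel":[0,0,0.2],"dr":[0,0,0]},{"travel":[0,0,0.1],"dr":[0,0,0]},{"travel":[0,0,0],"dr":[0,0,0]},{"travel":[0,0,0],"dr":[0,0,0]}]' 0
python3 -c "
from h import *
plan((.5007,-.1409,.036),186.8)"
```

```text
time_s: 7.22
eef_pos: [0.5041, -0.1312, 0.0979]
eef_rot: [0.002, -0.071, 0.998, -0.002]
wrist_force: [-0.4, -0.8, 0.1]
opening: 0.502
t 7.2167 pos [ 0.5041 -0.1312  0.0979] F [-0.4 -0.8  0.1] open 0.502
dr [-0.008  0.007  0.043] travel after turn [ 0.03  -0.062  0.413] before [ 0.033 -0.059  0.413]
```

```bash
python3 -m handwheel '[{"travel":[0.032,-0.06,0],"dr":[0,0,0.04]},{"travel":[0,0,0],"dr":[0,0,0]},{"travel":[0,0,0],"dr":[0,0,0]}]'
python3 -c "
from h import *
plan((.5007,-.1409,.036),186.8)"
```

```text
time_s: 7.47
eef_pos: [0.5022, -0.141, 0.1006]
eef_rot: [0.003, -0.061, 0.998, -0.003]
wrist_force: [0.8, 1.1, -0.8]
opening: 0.502
t 7.4667 pos [ 0.5022 -0.141   0.1006] F [ 0.8  1.1 -0.8] open 0.502
dr [-0.012  0.012  0.006] travel after turn [0.01  0.002 0.431] before [0.013 0.004 0.43 ]
```

```bash
python3 -m handwheel '[{"travel":[0.01,0.003,0.1],"dr":[-0.01,0.01,0]},{"travel":[0,0,0.11],"dr":[0,0,0]},{"travel":[0,0,0.11],"dr":[0,0,0]},{"travel":[0,0,0.08],"dr":[0,0,0]},{"travel":[0,0,0.03],"dr":[0,0,0]},{"travel":[0,0,0],"dr":[0,0,0]},{"travel":[0,0,0],"dr":[0,0,0]}]'
python3 -c "
from h import *
plan((.5007,-.1409,.036),186.8)"
```

```text
time_s: 8.05
eef_pos: [0.5046, -0.1446, 0.0358]
eef_rot: [0.005, -0.06, 0.998, -0.003]
wrist_force: [-0.3, 0.9, 0.5]
opening: 0.499
t 8.05 pos [ 0.5046 -0.1446  0.0358] F [-0.3  0.9  0.5] open 0.499
dr [-0.012  0.018  0.001] travel after turn [ 0.023  0.027 -0.001] before [ 0.023  0.027 -0.002]
```

```bash
python3 -m handwheel '[{"travel":[0.023,0.025,0],"dr":[-0.01,0.018,0]},{"travel":[0,0,0],"dr":[0,0,0]},{"travel":[0,0,0],"dr":[0,0,0]}]'
python3 -m handwheel '[{"travel":[0,0,0],"dr":[0,0,0]},{"travel":[0,0,0],"dr":[0,0,0]},{"travel":[0,0,0],"dr":[0,0,0]},{"travel":[0,0,0],"dr":[0,0,0]},{"travel":[0,0,0],"dr":[0,0,0]},{"travel":[0,0,0],"dr":[0,0,0]}]' -1
python3 -c "
from h import *
plan((.5007,-.1409,.036),186.8)"
```

```text
time_s: 8.3
eef_pos: [0.5012, -0.1416, 0.0372]
eef_rot: [0.0, -0.059, 0.998, -0.001]
wrist_force: [-0.5, 0.2, 0.3]
opening: 0.501
time_s: 8.8
eef_pos: [0.502, -0.1415, 0.0387]
eef_rot: [0.001, -0.06, 0.998, -0.001]
wrist_force: [0.9, -0.5, -0.2]
opening: 0.104
t 8.8 pos [ 0.502  -0.1415  0.0387] F [ 0.9 -0.5 -0.2] open 0.104
dr [-0.005  0.005  0.001] travel after turn [0.008 0.005 0.018] before [0.008 0.005 0.018]
```

```bash
python3 -m handwheel '[{"travel":[0,0,0],"dr":[0,0,0]},{"travel":[0,0,0],"dr":[0,0,0]},{"travel":[0,0,-0.03],"dr":[0,0,0]},{"travel":[0,0,-0.03],"dr":[0,0,0]},{"travel":[0,0,-0.05],"dr":[0,0,0]},{"travel":[0,0,-0.05],"dr":[0,0,0]},{"travel":[0,0,0],"dr":[0,0,0]},{"travel":[0,0,0],"dr":[0,0,0]}]'
python3 -c "
from h import *
plan((.5007,-.1409,.2),186.8); print(ctrl.get_obs()['torque']); wsnap('w5'); wsnap;snap('side','s5')
a=cv2.imread('pics/w5.png');b=cv2.imread('pics/s5.png')
c=cal('side');m=w2p([.505,-.195,.06],c)[0].astype(int);print(m)
b=b[m[1]-70:m[1]+70,m[0]-70:m[0]+70]
cv2.imwrite('pics/c5.png',np.hstack([cv2.resize(a[:,100:480],(380,420)),cv2.resize(b,(420,420),interpolation=2)]))"
```

```text
time_s: 9.47
eef_pos: [0.4999, -0.1404, 0.0635]
eef_rot: [-0.001, -0.059, 0.998, 0.0]
wrist_force: [-0.2, 0.4, -4.8]
opening: 0.1
t 9.4667 pos [ 0.4999 -0.1404  0.0635] F [-0.2  0.4 -4.8] open 0.1
dr [ 0.001 -0.002  0.001] travel after turn [-0.005 -0.004 -0.91 ] before [-0.004 -0.004 -0.91 ]
[0.30211582 0.08618837 0.0483601 ]
[315 283]
```

View pics/c5.png

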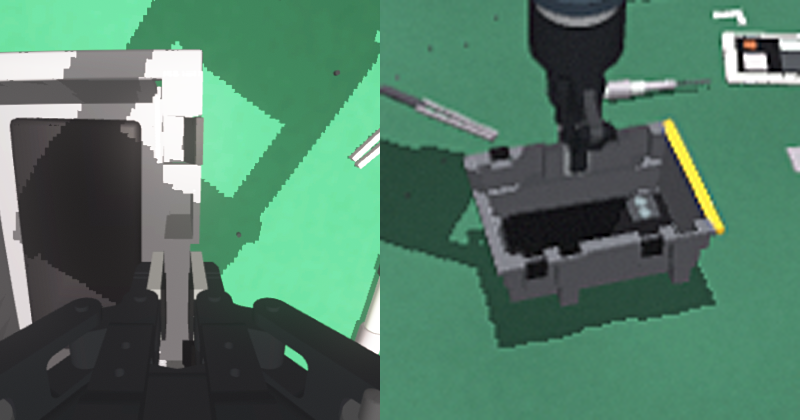

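The tote is pinched and level, carries about 4.8 N, and the phone is inside. Next I lift it and turn it.

```bash
python3 -m handwheel '[{"travel":[0,0,-0.05],"dr":[0,0,0]},{"travel":[0,0,-0.09],"dr":[0,0,0]},{"travel":[0,0,-0.12],"dr":[0,0,0]},{"travel":[0,0,-0.12],"dr":[0,0,0]},{"travel":[0,0,-0.12],"dr":[0,0,0]},{"travel":[0,0,-0.12],"dr":[0,0,0]},{"travel":[0,0,-0.12],"dr":[0,0,0]},{"travel":[0,0,-0.09],"dr":[0,0,0]},{"travel":[0,0,-0.05],"dr":[0,0,0]},{"travel":[0,0,0],"dr":[0,0,0.05]},{"travel":[0,0,0],"dr":[0,0,0.1]},{"travel":[0,0,0],"dr":[0,0,0.15]},{"travel":[0,0,0],"dr":[0,0,0.15]},{"travel":[0,0,0],"dr":[0,0,0.15]},{"travel":[0,0,0],"dr":[0,0,0.15]},{"travel":[0,0,0],"dr":[0,0,0.15]},{"travel":[0,0,0],"dr":[0,0,0.1]},{"travel":[0,0,0],"dr":[0,0,0.05]},{"travel":[0,0,0],"dr":[0,0,0]}]'
python3 -c "
from h import *
plan((.51,-.14,.2),5.1); print(ctrl.get_obs()['torque'],ctrl.get_obs()['q'])"
```

```text
time_s: 11.15
eef_pos: [0.4956, -0.1377, 0.201]
eef_rot: [-0.006, 0.227, 0.974, 0.002]
wrist_force: [0.6, -0.1, -4.5]
opening: 0.103
t 11.15 pos [ 0.4956 -0.1377  0.201 ] F [ 0.6 -0.1 -4.5] open 0.103
dr [-0.029 -0.011  4.954] travel after turn [0.094 0.023 0.007] before [-0.093  0.029  0.006]
[ 0.12468654 -0.11155835 -0.01073156] [-5.02553125e-01  8.33707910e-02  1.77990557e+00  6.29680961e-04
  1.29030492e+00 -1.61465280e+00]
```

```bash
python3 -m handwheel '[{"travel":[0,0,0],"dr":[-0.02,0,0.1]},{"travel":[0,0,0],"dr":[0,0,0.15]},{"travel":[0,0,0],"dr":[0,0,0.18]},{"travel":[0,0,0],"dr":[0,0,0.18]},{"travel":[0,0,0],"dr":[0,0,0.18]},{"travel":[0,0,0],"dr":[0,0,0.18]},{"travel":[0,0,0],"dr":[0,0,0.18]},{"travel":[0,0,0],"dr":[0,0,0.18]},{"travel":[0,0,0],"dr":[0,0,0.18]},{"travel":[0,0,0],"dr":[0,0,0.18]},{"travel":[0,0,0],"dr":[0,0,0.18]},{"travel":[0,0,0],"dr":[0,0,0.18]},{"travel":[0,0,0],"dr":[0,0,0.18]},{"travel":[0,0,0],"dr":[0,0,0.18]},{"travel":[0,0,0],"dr":[0,0,0.18]},{"travel":[0,0,0],"dr":[0,0,0.18]},{"travel":[0,0,0],"dr":[0,0,0.15]},{"travel":[0,0,0],"dr":[0,0,0.1]},{"travel":[0,0,0],"dr":[0,0,0.05]},{"travel":[0,0,0],"dr":[0,0,0]}]'
python3 -c "
from h import *
plan((.51,-.14,.2),5.1); print(ctrl.get_obs()['torque'],ctrl.get_obs()['q'])"
```

```text
time_s: 12.82
eef_pos: [0.4937, -0.1377, 0.1978]
eef_rot: [-0.008, 0.874, 0.486, 0.0]
wrist_force: [0.2, -0.3, -3.7]
opening: 0.109
t 12.8167 pos [ 0.4937 -0.1377  0.1978] F [ 0.2 -0.3 -3.7] open 0.109
dr [-0.033 -0.002  1.77 ] travel after turn [ 0.107  0.025 -0.015] before [ 0.044  0.1   -0.016]
[-0.23146896 -0.25921767  0.06491185] [-0.50973777  0.08249135  1.78769231  0.0095074   1.28524262  0.04248269]
```

```bash
python3 -m handwheel '[{"travel":[0,0,0],"dr":[-0.03,0,0.1]},{"travel":[0,0,0],"dr":[0,0,0.18]},{"travel":[0,0,0],"dr":[0,0,0.18]},{"travel":[0,0,0],"dr":[0,0,0.18]},{"travel":[0,0,0],"dr":[0,0,0.18]},{"travel":[0,0,0],"dr":[0,0,0.18]},{"travel":[0,0,0],"dr":[0,0,0.18]},{"travel":[0,0,0],"dr":[0,0,0.18]},{"travel":[0,0,0],"dr":[0,0,0.18]},{"travel":[0,0,0],"dr":[0,0,0.13]},{"travel":[0,0,0],"dr":[0,0,0.08]},{"travel":[0,0,0],"dr":[0,0,0.03]},{"travel":[0,0,0],"dr":[0,0,0]},{"travel":[0,0,0],"dr":[0,0,0]}]'
python3 -c "
from h import *
plan((.5908,.1555,.2),5.1); print(ctrl.get_obs()['torque'],ctrl.get_obs()['q'])"
```

```text
time_s: 13.98
eef_pos: [0.492, -0.1389, 0.1965]
eef_rot: [-0.001, 0.999, 0.033, 0.001]
wrist_force: [0.3, 0.2, -3.8]
opening: 0.105
t 13.9833 pos [ 0.492  -0.1389  0.1965] F [ 0.3  0.2 -3.8] open 0.105
dr [-0.002 -0.005 -0.045] travel after turn [ 0.831 -1.896 -0.023] before [ 0.785 -1.915 -0.019]
[-0.27752204 -0.02495074  0.02917144] [-0.50910614  0.0711887   1.80257327  0.00247619  1.26610156  0.99563266]
```

```bash
python3 -m handwheel '[{"travel":[0.02,-0.04,0],"dr":[0,0,-0.04]},{"travel":[0.04,-0.1,0],"dr":[0,0,0]},{"travel":[0.06,-0.14,0],"dr":[0,0,0]},{"travel":[0.07,-0.16,0],"dr":[0,0,0]},{"travel":[0.07,-0.16,0],"dr":[0,0,0]},{"travel":[0.07,-0.16,0],"dr":[0,0,0]},{"travel":[0.07,-0.16,0],"dr":[0,0,0]},{"travel":[0.07,-0.16,0],"dr":[0,0,0]},{"travel":[0.07,-0.16,0],"dr":[0,0,0]},{"travel":[0.07,-0.16,0],"dr":[0,0,0]},{"travel":[0.07,-0.16,0],"dr":[0,0,0]},{"travel":[0.06,-0.14,0],"dr":[0,0,0]},{"travel":[0.05,-0.12,0],"dr":[0,0,0]},{"travel":[0.03,-0.08,0],"dr":[0,0,0]},{"travel":[0.02,-0.04,0],"dr":[0,0,0]},{"travel":[0,0,0],"dr":[0,0,0]},{"travel":[0,0,0],"dr":[0,0,0]}]'
python3 -c "
from h import *
plan((.5908,.1555,.115),5.1)"
```

```text
time_s: 15.4
eef_pos: [0.5906, 0.1835, 0.1947]
eef_rot: [-0.0, 0.998, 0.061, -0.001]
wrist_force: [0.5, 0.8, -3.9]
opening: 0.101
t 15.4 pos [0.5906 0.1835 0.1947] F [ 0.5  0.8 -3.9] open 0.101
dr [-0.001  0.002  0.064] travel after turn [-0.015  0.186  0.532] before [-0.021  0.186  0.532]
```

```bash
python3 -m handwheel '[{"travel":[0,0.05,0],"dr":[0,0,0.06]},{"travel":[-0.01,0.09,0],"dr":[0,0,0]},{"travel":[0,0.04,0.03],"dr":[0,0,0]},{"travel":[0,0,0.08],"dr":[0,0,0]},{"travel":[0,0,0.1],"dr":[0,0,0]},{"travel":[0,0,0.1],"dr":[0,0,0]},{"travel":[0,0,0.1],"dr":[0,0,0]},{"travel":[0,0,0.06],"dr":[0,0,0]},{"travel":[0,0,0.03],"dr":[0,0,0]},{"travel":[0,0,0],"dr":[0,0,0]},{"travel":[0,0,0],"dr":[0,0,0]}]'
python3 -c "
from h import *
plan((.5908,.1555,.115),5.1)"
```

```text
time_s: 16.32
eef_pos: [0.5908, 0.1422, 0.1126]
eef_rot: [0.001, 0.999, 0.037, -0.002]
wrist_force: [0.0, 0.6, -4.6]
opening: 0.104
t 16.3167 pos [0.5908 0.1422 0.1126] F [ 0.   0.6 -4.6] open 0.104
dr [ 0.004  0.006 -0.027] travel after turn [ 0.008 -0.088 -0.016] before [ 0.006 -0.088 -0.016]
```

```bash
python3 -m handwheel '[{"travel":[0.006,-0.088,0],"dr":[0,0,-0.027]},{"travel":[0,0,0],"dr":[0,0,0]},{"travel":[0,0,0],"dr":[0,0,0]}]'
python3 -c "
from h import *
plan((.5908,.1555,.115),5.1)"
python3 -m handwheel '[{"travel":[0,0,0],"dr":[0,0,0]},{"travel":[0,0,0],"dr":[0,0,0]}]'
python3 -c "
from h import *
plan((.5908,.1555,.115),5.1)
b=snap('side','s6');t=snap('top','t6');w,_=wsnap('w6')
c=cal('side');m=w2p([.588,.211,.08],c)[0].astype(int);print(m)
b=b[m[1]-45:m[1]+45,m[0]-45:m[0]+45]
c=cal('top');m=w2p([.588,.211,.08],c)[0].astype(int);print(m)
f=lambda a:cv2.resize(a,(400,400),interpolation=2)
cv2.imwrite('pics/c6.png',np.hstack([f(b),f(w[:,70:490])]))"
```

```text
time_s: 16.57
eef_pos: [0.592, 0.1562, 0.1143]
eef_rot: [0.001, 0.999, 0.045, -0.0]
wrist_force: [-0.3, 0.2, -4.9]
opening: 0.103
t 16.5667 pos [0.592  0.1562 0.1143] F [-0.3  0.2 -4.9] open 0.103
dr [0.003 0.001 0.001] travel after turn [-0.008  0.004 -0.004] before [-0.008  0.004 -0.004]
time_s: 16.73
eef_pos: [0.5928, 0.1571, 0.1158]
eef_rot: [0.001, 0.999, 0.045, 0.001]
wrist_force: [-0.3, 0.2, -4.0]
opening: 0.107
t 16.7333 pos [0.5928 0.1571 0.1158] F [-0.3  0.2 -4. ] open 0.107
dr [ 0.003 -0.004  0.003] travel after turn [-0.014  0.009  0.005] before [-0.014  0.009  0.005]
[320 181]
[238 161]
```

View pics/c6.png

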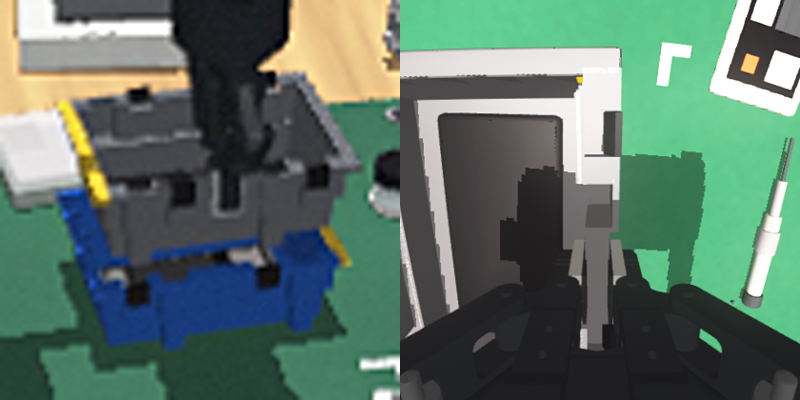

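The grey tote hovers over the blue one with its yellow end at blue's plain end. I check the in-hand offset against the wrist picture.

```bash
python3 -c "
from h import *
c=load('w6'); a=np.radians(185.1);R=np.array([[np.cos(a),-np.sin(a)],[np.sin(a),np.cos(a)]])
ce=np.array([.5928,.1571])-R@[.0022,.0555]
for p in [(-90,64,60),(-60,65,63)]:
  print(p,w2p([*(R@np.array(p[:2])/1e3+ce),.078+p[2]/1e3],c))
im=cv2.imread('pics/w6.png').astype(int).sum(2)
im=cv2.imread('pics/w6.png').astype(int); 
for v in(60,90):print(v,[tuple(im[v,u]) for u in range(298,308)])
for u in(280,292):print(u,[(v,tuple(im[v,u])) for v in range(46,58)])
print([(v,tuple(im[v,299])) for v in range(112,172,3)])
"
```

```text
(-90, 64, 60) [[295.97733174  51.01840782]]
(-60, 65, 63) [[297.9690272  141.75758811]]
60 [(np.int64(238), np.int64(240), np.int64(242)), (np.int64(241), np.int64(242), np.int64(245)), (np.int64(220), np.int64(222), np.int64(228)), (np.int64(150), np.int64(150), np.int64(156)), (np.int64(107), np.int64(133), np.int64(96)), (np.int64(140), np.int64(201), np.int64(98)), (np.int64(143), np.int64(204), np.int64(100)), (np.int64(143), np.int64(203), np.int64(99)), (np.int64(143), np.int64(203), np.int64(99)), (np.int64(142), np.int64(202), np.int64(95))]
90 [(np.int64(241), np.int64(242), np.int64(245)), (np.int64(241), np.int64(242), np.int64(245)), (np.int64(242), np.int64(242), np.int64(246)), (np.int64(242), np.int64(242), np.int64(249)), (np.int64(193), np.int64(226), np.int64(180)), (np.int64(151), np.int64(207), np.int64(114)), (np.int64(148), np.int64(205), np.int64(105)), (np.int64(149), np.int64(205), np.int64(105)), (np.int64(146), np.int64(205), np.int64(105)), (np.int64(146), np.int64(205), np.int64(105))]
280 [(46, (np.int64(141), np.int64(201), np.int64(93))), (47, (np.int
[... 1586 characters left out ...]
(133, (np.int64(109), np.int64(114), np.int64(117))), (136, (np.int64(107), np.int64(114), np.int64(116))), (139, (np.int64(108), np.int64(113), np.int64(116))), (142, (np.int64(106), np.int64(110), np.int64(115))), (145, (np.int64(107), np.int64(110), np.int64(113))), (148, (np.int64(104), np.int64(108), np.int64(110))), (151, (np.int64(103), np.int64(107), np.int64(108))), (154, (np.int64(101), np.int64(105), np.int64(107))), (157, (np.int64(101), np.int64(106), np.int64(108))), (160, (np.int64(100), np.int64(104), np.int64(106))), (163, (np.int64(96), np.int64(101), np.int64(102))), (166, (np.int64(234), np.int64(235), np.int64(239))), (169, (np.int64(231), np.int64(233), np.int64(237)))]
```

```bash
python3 -c "
from h import *
K,k,R,t=c=load('w6'); cam=-R.T@t; print('cam',cam)
im=cv2.cvtColor(cv2.imread('pics/w6.png'),cv2.COLOR_BGR2LAB).astype(float)[:,:,1]  # green -> low a
E=[];
for u in range(60,291,46):
  v=np.where(im[30:80,u]>118)[0][0]+30; E.append((u,v))
S=[]
for v in list(range(58,110,10)):
  u=np.where(im[v,285:320]<115)[0][0]+285-.5; S.append((u,v))
print(E,S)
# back-project at rim height
for z in(.136,.138,.140):
  A=p2w(E,z,c);B=p2w(S,z,c)
  ya=np.degrees(np.arctan2(A[0,0]-A[-1,0],-(A[0,1]-A[-1,1])));yb=np.degrees(np.arctan2(B[0,1]-B[-1,1],B[0,0]-B[-1,0]))
  a=np.radians(5.1);ex=np.array([np.cos(a),np.sin(a)]);ey=np.array([-np.sin(a),np.cos(a)])
  X=(A[:,:2]@ex).mean()-.090; Y=(B[:,:2]@ey).mean()+.064
  print(z,ya,yb,'centre',ex*X+ey*Y)
c1=load('w2');C1=-c1[2].T@c1[3];print('tcp at w6 est: cam - offset rotated, off(w2)',C1-[.5589,.1911,.2012], cam-[.5928,.1571,.1158])
print(ctrl.get_obs()['eef_pos'])
"
```

```text
cam [0.66519312 0.1616585  0.25835705]
[(60, np.int64(54)), (106, np.int64(53)), (152, np.int64(51)), (198, np.int64(51)), (244, np.int64(50)), (290, np.int64(50))] [(np.float64(301.5), 58), (np.float64(301.5), 68), (np.float64(302.5), 78), (np.float64(301.5), 88), (np.float64(301.5), 98), (np.float64(301.5), 108)]
0.136 -174.8469481593083 6.2179349879664 centre [0.5908085  0.21037579]
0.138 -174.8469481593083 6.21793498796643 centre [0.59046609 0.21049068]
0.14 -174.8469481593083 6.217934987966461 centre [0.59012367 0.21060557]
tcp at w6 est: cam - offset rotated, off(w2) [0.07499255 0.00456923 0.14141671] [0.07239312 0.0045585  0.14255705]
[0.59263642 0.15679973 0.1154844 ]
```

In the same-camera comparison, grey must go −1.9 mm in x with y nearly right. I now correct that and lower in small steps.

```bash
python3 -m handwheel '[{"travel":[-0.012,0.003,0.02],"dr":[0,0,0]},{"travel":[0,0,0.02],"dr":[0,0,0]},{"travel":[0,0,0.01],"dr":[0,0,0]},{"travel":[0,0,0],"dr":[0,0,0]}]'
python3 -c "
from h import *
plan((.5908,.1563,.097),5.1)"
```

```text
time_s: 17.22
eef_pos: [0.5906, 0.1557, 0.1073]
eef_rot: [0.001, 0.999, 0.045, 0.001]
wrist_force: [-0.0, -0.1, -4.3]
opening: 0.103
t 17.2167 pos [0.5906 0.1557 0.1073] F [-0.  -0.1 -4.3] open 0.103
dr [ 0.004 -0.003  0.002] travel after turn [ 0.002 -0.004  0.068] before [ 0.001 -0.004  0.068]
```

```bash
python3 -m handwheel '[{"travel":[0,-0.003,0.015],"dr":[0,0,0]},{"travel":[0,0,0.015],"dr":[0,0,0]},{"travel":[0,0,0.015],"dr":[0,0,0]},{"travel":[0,0,0.015],"dr":[0,0,0]},{"travel":[0,0,0.005],"dr":[0,0,0]},{"travel":[0,0,0],"dr":[0,0,0]}]'
python3 -c "
from h import *
plan((.5908,.1563,.097),5.1);print(ctrl.get_obs()['torque'])"
```

```text
time_s: 17.72
eef_pos: [0.591, 0.1574, 0.0972]
eef_rot: [-0.0, 0.999, 0.045, 0.001]
wrist_force: [-0.1, 0.9, -2.9]
opening: 0.104
t 17.7167 pos [0.591  0.1574 0.0972] F [-0.1  0.9 -2.9] open 0.104
dr [-0.001 -0.005  0.001] travel after turn [-0.002  0.007  0.001] before [-0.002  0.007  0.001]
[-0.01550349  0.15097985 -0.03868668]
```

```bash
python3 -m handwheel '[{"travel":[0,0,0.012],"dr":[0,0,0]},{"travel":[0,0,0.012],"dr":[0,0,0]},{"travel":[0,0,0],"dr":[0,0,0]}]'
python3 -c "
from h import *
plan((.5908,.1563,.097),5.1);print(ctrl.get_obs()['torque'])
b=snap('side','s7')
c=cal('side');m=w2p([.588,.211,.07],c)[0].astype(int)
w=snap('wrist','w7')
f=lambda a:cv2.resize(a,(400,400),interpolation=2)
cv2.imwrite('pics/c7.png',np.hstack([f(b[m[1]-45:m[1]+45,m[0]-45:m[0]+45]),f(w[:,70:490])]))"
```

```text
time_s: 17.97
eef_pos: [0.5918, 0.1575, 0.0952]
eef_rot: [-0.0, 0.999, 0.045, 0.002]
wrist_force: [-1.4, 0.3, -0.9]
opening: 0.099
t 17.9667 pos [0.5918 0.1575 0.0952] F [-1.4  0.3 -0.9] open 0.099
dr [-0.001 -0.008  0.001] travel after turn [-0.007  0.007 -0.012] before [-0.007  0.007 -0.012]
[0.2734147  0.51179872 0.06829926]
```

View pics/c7.png

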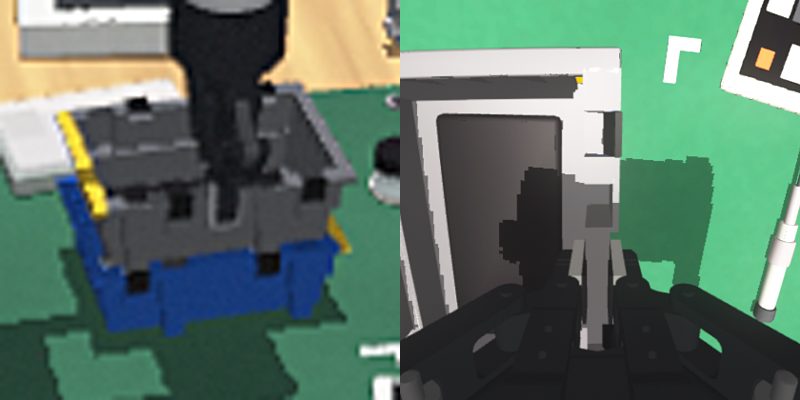

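Side view: the feet sit in line with the four seats (clips at about (137,278) and (268,262)), with grey yellow left and blue yellow right. Now I release and press.

```bash
python3 -m handwheel '[{"travel":[0,0,0],"dr":[0,0,0]},{"travel":[0,0,0],"dr":[0,0,0]},{"travel":[0,0,0],"dr":[0,0,0]},{"travel":[0,0,0],"dr":[0,0,0]},{"travel":[0,0,-0.1],"dr":[0,0,0]},{"travel":[0,0,-0.15],"dr":[0,0,0]},{"travel":[0,0,-0.1],"dr":[0,0,0]},{"travel":[0,0,0],"dr":[0,0,0]}]' -0.3
python3 -m handwheel '[{"travel":[0,0,0],"dr":[0,0,0]},{"travel":[0,0,0],"dr":[0,0,0]},{"travel":[0,0,0],"dr":[0,0,0]},{"travel":[0,0,0],"dr":[0,0,0]},{"travel":[0,0,0],"dr":[0,0,0]}]' -1
python3 -c "
from h import *
plan((.592,.156,.119),5.1)"
```

```text
time_s: 18.73
eef_pos: [0.5925, 0.1562, 0.1484]
eef_rot: [0.0, 0.999, 0.044, 0.003]
wrist_force: [0.4, 0.3, 0.7]
opening: 0.346
time_s: 19.15
eef_pos: [0.5917, 0.1559, 0.1455]
eef_rot: [0.001, 0.999, 0.044, 0.002]
wrist_force: [-0.7, 0.1, 0.5]
opening: -0.001
t 19.15 pos [0.5917 0.1559 0.1455] F [-0.7  0.1  0.5] open -0.001
dr [ 0.003 -0.007 -0.001] travel after turn [ 0.002 -0.001  0.177] before [ 0.001 -0.001  0.177]
```

```bash
python3 -m handwheel '[{"travel":[0,0,0.08],"dr":[0,0,0]},{"travel":[0,0,0.05],"dr":[0,0,0]},{"travel":[0,0,0.015],"dr":[0,0,0]},{"travel":[0,0,0.01],"dr":[0,0,0]},{"travel":[0,0,0],"dr":[0,0,0]}]'
python3 -m handwheel '[{"travel":[0,0,0.015],"dr":[0,0,0]},{"travel":[0,0,0.015],"dr":[0,0,0]}]'
python3 -m handwheel '[{"travel":[0,0,0.015],"dr":[0,0,0]},{"travel":[0,0,0.015],"dr":[0,0,0]}]'
```

```text
time_s: 19.57
eef_pos: [0.5905, 0.1555, 0.1172]
eef_rot: [0.001, 0.999, 0.044, -0.0]
wrist_force: [-0.6, -0.3, 0.3]
opening: -0.003
time_s: 19.73
eef_pos: [0.591, 0.1555, 0.1158]
eef_rot: [0.001, 0.999, 0.044, 0.0]
wrist_force: [-11.4, -1.0, 26.0]
opening: -0.004
time_s: 19.9
eef_pos: [0.5909, 0.1556, 0.116]
eef_rot: [0.001, 0.999, 0.045, 0.0]
wrist_force: [-7.0, -0.6, 14.1]
opening: 0.001
```

```bash
python3 -m handwheel '[{"travel":[0,0,0.025],"dr":[0,0,0]},{"travel":[0,0,0.025],"dr":[0,0,0]},{"travel":[0,0,0.025],"dr":[0,0,0]}]'
python3 -m handwheel '[{"travel":[0,0,0.03],"dr":[0,0,0]},{"travel":[0,0,0.03],"dr":[0,0,0]}]'
python3 -c "
from h import *
plan((.592,.156,.119),5.1)"
```

```text
time_s: 20.15
eef_pos: [0.591, 0.1556, 0.1158]
eef_rot: [0.002, 0.999, 0.045, 0.0]
wrist_force: [-12.2, -1.7, 24.1]
opening: -0.002
time_s: 20.32
eef_pos: [0.5911, 0.1555, 0.1158]
eef_rot: [0.003, 0.999, 0.046, 0.0]
wrist_force: [-16.2, -2.2, 30.7]
opening: -0.001
t 20.3167 pos [0.5911 0.1555 0.1158] F [-16.2  -2.2  30.7] open -0.001
dr [ 0.011 -0.001  0.006] travel after turn [ 0.007 -0.002 -0.022] before [ 0.007 -0.002 -0.022]
```

```bash
python3 -m handwheel '[{"travel":[0,0,-0.06],"dr":[0,0,0]},{"travel":[0,0,-0.12],"dr":[0,0,0]},{"travel":[-0.02,-0.18,-0.03],"dr":[0,0,0]},{"travel":[-0.02,-0.2,0],"dr":[0,0,0]},{"travel":[-0.02,-0.2,0],"dr":[0,0,0]},{"travel":[-0.01,-0.12,0],"dr":[0,0,0]},{"travel":[0,0,0],"dr":[0,0,0]},{"travel":[0,0,0],"dr":[0,0,0]}]'
python3 -c "
from h import *
plan((.5822,.2662,.121),5.1)"
```

```text
time_s: 20.98
eef_pos: [0.5726, 0.263, 0.1539]
eef_rot: [0.002, 0.999, 0.045, 0.004]
wrist_force: [0.3, -0.2, 0.1]
opening: -0.003
t 20.9833 pos [0.5726 0.263  0.1539] F [ 0.3 -0.2  0.1] open -0.003
dr [ 0.009 -0.016  0.001] travel after turn [ 0.065 -0.016  0.219] before [ 0.064 -0.017  0.22 ]
```

```bash
python3 -m handwheel '[{"travel":[0.065,-0.02,0.05],"dr":[0.01,-0.016,0]},{"travel":[0,0,0.08],"dr":[0,0,0]},{"travel":[0,0,0.06],"dr":[0,0,0]},{"travel":[0,0,0],"dr":[0,0,0]}]'
python3 -m handwheel '[{"travel":[0,0,0.015],"dr":[0,0,0]},{"travel":[0,0,0.01],"dr":[0,0,0]}]'
python3 -m handwheel '[{"travel":[0,0,0.012],"dr":[0,0,0]}]'
python3 -m handwheel '[{"travel":[0,0,0.012],"dr":[0,0,0]}]'
```

```text
time_s: 21.32
eef_pos: [0.5828, 0.2646, 0.124]
eef_rot: [0.0, 0.999, 0.044, 0.0]
wrist_force: [-0.6, -0.2, -0.4]
opening: -0.004
time_s: 21.48
eef_pos: [0.5824, 0.2637, 0.1194]
eef_rot: [-0.0, 0.999, 0.043, -0.0]
wrist_force: [-3.1, 3.8, 8.3]
opening: -0.003
time_s: 21.57
eef_pos: [0.5827, 0.264, 0.1187]
eef_rot: [-0.001, 0.999, 0.043, 0.0]
wrist_force: [-3.1, 3.0, 10.7]
opening: -0.001
time_s: 21.65
eef_pos: [0.5829, 0.2643, 0.1184]
eef_rot: [-0.002, 0.999, 0.043, 0.001]
wrist_force: [-1.8, 0.9, 5.0]
opening: -0.004
```

```bash
python3 -m handwheel '[{"travel":[0,0.003,0.02],"dr":[0,0,0]},{"travel":[0,0,0.02],"dr":[0,0,0]}]'
python3 -m handwheel '[{"travel":[0,0,0.025],"dr":[0,0,0]},{"travel":[0,0,0.025],"dr":[0,0,0]}]'
python3 -m handwheel '[{"travel":[0,0,0.03],"dr":[0,0,0]},{"travel":[0,0,0.03],"dr":[0,0,0]}]'
```

```text
time_s: 21.82
eef_pos: [0.5838, 0.2644, 0.1158]
eef_rot: [-0.002, 0.999, 0.043, 0.002]
wrist_force: [-9.9, -2.5, 20.0]
opening: 0.0
time_s: 21.98
eef_pos: [0.5838, 0.2646, 0.1158]
eef_rot: [-0.002, 0.999, 0.043, 0.003]
wrist_force: [-12.8, -3.6, 26.2]
opening: 0.0
time_s: 22.15
eef_pos: [0.5839, 0.2648, 0.1157]
eef_rot: [-0.002, 0.999, 0.043, 0.003]
wrist_force: [-13.8, -3.2, 28.1]
opening: -0.0
```

Both sides now stop hard at 115.8 mm. The far side dropped 3.7 mm, which could mean only the inner feet are home. I probe and press above the yellow-end feet as well.

```bash
python3 -m handwheel '[{"travel":[0,0,-0.06],"dr":[0,0,0]},{"travel":[0,0,-0.06],"dr":[0,0,0]},{"travel":[-0.13,0,0],"dr":[0,0,0]},{"travel":[-0.17,0,0],"dr":[0,0,0]},{"travel":[-0.09,0,0],"dr":[0,0,0]},{"travel":[0,0,0],"dr":[0,0,0]},{"travel":[0,0,0],"dr":[0,0,0]}]'
python3 -c "
from h import *
plan((.5255,.2607,.122),5.1)"
```

```text
time_s: 22.73
eef_pos: [0.5257, 0.2577, 0.1382]
eef_rot: [-0.002, 0.999, 0.042, 0.007]
wrist_force: [0.3, 1.2, 0.5]
opening: -0.001
t 22.7333 pos [0.5257 0.2577 0.1382] F [0.3 1.2 0.5] open -0.001
dr [-0.008 -0.026 -0.008] travel after turn [ 0.001 -0.02   0.108] before [-0.001 -0.019  0.108]
```

```bash
python3 -m handwheel '[{"travel":[0,-0.02,0.05],"dr":[-0.008,-0.026,0]},{"travel":[0,0,0.04],"dr":[0,0,0]},{"travel":[0,0,0],"dr":[0,0,0]}]'
python3 -m handwheel '[{"travel":[0,0,0.015],"dr":[0,0,0]},{"travel":[0,0,0.015],"dr":[0,0,0]}]'
python3 -m handwheel '[{"travel":[0,0,0.015],"dr":[0,0,0]},{"travel":[0,0,0.015],"dr":[0,0,0]}]'
python3 -m handwheel '[{"travel":[0,0,0.025],"dr":[0,0,0]},{"travel":[0,0,0.025],"dr":[0,0,0]}]'
```

```text
time_s: 22.98
eef_pos: [0.5279, 0.2609, 0.1242]
eef_rot: [0.0, 0.999, 0.042, 0.0]
wrist_force: [-0.3, -0.6, 0.2]
opening: -0.002
time_s: 23.15
eef_pos: [0.5289, 0.2609, 0.1184]
eef_rot: [0.0, 0.999, 0.042, 0.0]
wrist_force: [0.6, -0.3, -0.1]
opening: 0.001
time_s: 23.32
eef_pos: [0.5294, 0.2612, 0.1153]
eef_rot: [0.0, 0.999, 0.042, -0.0]
wrist_force: [-13.5, -3.2, 32.7]
opening: 0.002
time_s: 23.48
eef_pos: [0.5294, 0.262, 0.1153]
eef_rot: [-0.0, 0.999, 0.042, -0.001]
wrist_force: [-14.8, -4.4, 30.3]
opening: -0.002
```

```bash
python3 -m handwheel '[{"travel":[0,0,-0.06],"dr":[0,0,0]},{"travel":[0,0,-0.08],"dr":[0,0,0]},{"travel":[0.02,0.18,0],"dr":[0,0,0]},{"travel":[0,0.2,0],"dr":[0,0,0]},{"travel":[0,0.2,0],"dr":[0,0,0]},{"travel":[0,0.12,0],"dr":[0,0,0]},{"travel":[0,0,0],"dr":[0,0,0]},{"travel":[0,0,0],"dr":[0,0,0]}]'
python3 -c "
from h import *
plan((.5351,.1511,.122),5.1)"
```

```text
time_s: 24.15
eef_pos: [0.5447, 0.1552, 0.1426]
eef_rot: [-0.001, 0.999, 0.044, 0.003]
wrist_force: [-0.4, 0.2, 0.1]
opening: -0.001
t 24.15 pos [0.5447 0.1552 0.1426] F [-0.4  0.2  0.1] open -0.001
dr [-0.002 -0.013 -0.003] travel after turn [-0.066  0.022  0.137] before [-0.067  0.022  0.137]
```

```bash
python3 -m handwheel '[{"travel":[-0.06,0.02,0.05],"dr":[0,-0.013,0]},{"travel":[0,0,0.06],"dr":[0,0,0]},{"travel":[0,0,0.01],"dr":[0,0,0]},{"travel":[0,0,0],"dr":[0,0,0]}]'
python3 -m handwheel '[{"travel":[0,0,0.015],"dr":[0,0,0]},{"travel":[0,0,0.015],"dr":[0,0,0]}]'
python3 -m handwheel '[{"travel":[0,0,0.015],"dr":[0,0,0]},{"travel":[0,0,0.015],"dr":[0,0,0]}]'
python3 -m handwheel '[{"travel":[0,0,0.025],"dr":[0,0,0]},{"travel":[0,0,0.025],"dr":[0,0,0]}]'
```

```text
time_s: 24.48
eef_pos: [0.5348, 0.1534, 0.1226]
eef_rot: [-0.001, 0.999, 0.044, -0.0]
wrist_force: [0.2, -0.1, 0.9]
opening: -0.004
time_s: 24.65
eef_pos: [0.5342, 0.1547, 0.1173]
eef_rot: [-0.001, 0.999, 0.045, -0.001]
wrist_force: [0.2, 0.3, -0.5]
opening: -0.003
time_s: 24.82
eef_pos: [0.5347, 0.1552, 0.1138]
eef_rot: [-0.001, 0.999, 0.046, -0.0]
wrist_force: [-9.2, -3.1, 26.8]
opening: 0.002
time_s: 24.98
eef_pos: [0.5351, 0.1551, 0.1135]
eef_rot: [0.0, 0.999, 0.047, -0.001]
wrist_force: [-18.9, -3.6, 36.3]
opening: 0.003
```

```bash
python3 -m handwheel '[{"travel":[0,0,-0.06],"dr":[0,0,0]},{"travel":[0,0,-0.08],"dr":[0,0,0]},{"travel":[0.18,0,0],"dr":[0,0,0]},{"travel":[0.2,0,0],"dr":[0,0,0]},{"travel":[0.2,0,0],"dr":[0,0,0]},{"travel":[0.05,0,0],"dr":[0,0,0]},{"travel":[0,0,0],"dr":[0,0,0]},{"travel":[0,0,0],"dr":[0,0,0]}]'
python3 -c "
from h import *
plan((.6279,.1588,.122),5.1)"
```

```text
time_s: 25.65
eef_pos: [0.6324, 0.166, 0.1379]
eef_rot: [0.0, 0.999, 0.048, 0.001]
wrist_force: [-0.1, 0.9, -0.2]
opening: -0.005
t 25.65 pos [0.6324 0.166  0.1379] F [-0.1  0.9 -0.2] open -0.005
dr [ 0.002 -0.003  0.014] travel after turn [-0.034  0.045  0.106] before [-0.035  0.045  0.106]
```

```bash
python3 -m handwheel '[{"travel":[-0.03,0.045,0.05],"dr":[0,0,0.01]},{"travel":[0,0.005,0.04],"dr":[0,0,0]},{"travel":[0,0,0],"dr":[0,0,0]}]'
python3 -m handwheel '[{"travel":[0,0,0.015],"dr":[0,0,0]},{"travel":[0,0,0.015],"dr":[0,0,0]}]'
python3 -m handwheel '[{"travel":[0,0,0.015],"dr":[0,0,0]},{"travel":[0,0,0.015],"dr":[0,0,0]}]'
python3 -m handwheel '[{"travel":[0,0,0.025],"dr":[0,0,0]},{"travel":[0,0,0.025],"dr":[0,0,0]}]'
```

```text
time_s: 25.9
eef_pos: [0.6251, 0.1576, 0.1224]
eef_rot: [0.001, 0.999, 0.046, -0.001]
wrist_force: [-1.7, 0.0, -0.5]
opening: 0.003
time_s: 26.07
eef_pos: [0.6232, 0.1572, 0.117]
eef_rot: [0.001, 0.999, 0.046, -0.002]
wrist_force: [0.4, 0.7, -0.2]
opening: 0.0
time_s: 26.23
eef_pos: [0.6233, 0.1571, 0.1157]
eef_rot: [0.001, 0.999, 0.046, -0.001]
wrist_force: [-9.3, -1.1, 20.3]
opening: -0.002
time_s: 26.4
eef_pos: [0.6238, 0.157, 0.1157]
eef_rot: [0.002, 0.999, 0.046, -0.0]
wrist_force: [-10.8, -2.5, 23.1]
opening: -0.004
```

```bash
python3 -m handwheel '[{"travel":[0,0,-0.06],"dr":[0,0,0]},{"travel":[0,0,-0.1],"dr":[0,0,0]},{"travel":[-0.02,-0.18,0],"dr":[0,0,0]},{"travel":[-0.01,-0.2,0],"dr":[0,0,0]},{"travel":[0,-0.2,0],"dr":[0,0,0]},{"travel":[0,-0.14,0],"dr":[0,0,0]},{"travel":[0,0,0],"dr":[0,0,0]},{"travel":[0,0,0],"dr":[0,0,0]}]'
python3 -c "
from h import *
plan((.6171,.2675,.122),5.1)"
```

```text
time_s: 27.07
eef_pos: [0.6108, 0.2679, 0.1459]
eef_rot: [0.001, 0.999, 0.045, 0.004]
wrist_force: [0.4, 0.1, 0.4]
opening: -0.001
t 27.0667 pos [0.6108 0.2679 0.1459] F [0.4 0.1 0.4] open -0.001
dr [ 0.005 -0.015  0.002] travel after turn [0.042 0.006 0.159] before [0.04  0.006 0.16 ]
```

```bash
python3 -m handwheel '[{"travel":[0.04,0,0.06],"dr":[0,-0.015,0]},{"travel":[0,0,0.08],"dr":[0,0,0]},{"travel":[0,0,0.01],"dr":[0,0,0]},{"travel":[0,0,0],"dr":[0,0,0]}]'
python3 -m handwheel '[{"travel":[0,0,0.015],"dr":[0,0,0]},{"travel":[0,0,0.015],"dr":[0,0,0]}]'
python3 -m handwheel '[{"travel":[0,0,0.015],"dr":[0,0,0]},{"travel":[0,0,0.015],"dr":[0,0,0]}]'
python3 -m handwheel '[{"travel":[0,0,0.025],"dr":[0,0,0]},{"travel":[0,0,0.025],"dr":[0,0,0]}]'
python3 -m handwheel '[{"travel":[0,0,-0.08],"dr":[0,0,0]},{"travel":[0,0,-0.2],"dr":[0,0,0]},{"travel":[0,0,-0.2],"dr":[0,0,0]},{"travel":[0,0.1,0],"dr":[0,0,0]},{"travel":[0,0.2,0],"dr":[0,0,0]},{"travel":[0,0.24,0],"dr":[0,0,0]},{"travel":[0,0.24,0],"dr":[0,0,0]},{"travel":[0,0.24,0],"dr":[0,0,0]},{"travel":[0,0.2,0],"dr":[0,0,0]},{"travel":[0,0.1,0],"dr":[0,0,0]},{"travel":[0,0,0],"dr":[0,0,0]},{"travel":[0,0,0],"dr":[0,0,0]}]'
```

```text
time_s: 27.4
eef_pos: [0.6173, 0.2665, 0.1227]
eef_rot: [0.002, 0.999, 0.045, 0.0]
wrist_force: [0.5, 0.1, 0.4]
opening: 0.001
time_s: 27.57
eef_pos: [0.6171, 0.265, 0.1177]
eef_rot: [0.002, 0.999, 0.044, 0.0]
wrist_force: [-0.2, 0.5, 0.1]
opening: 0.005
time_s: 27.73
eef_pos: [0.6176, 0.2646, 0.1142]
eef_rot: [0.001, 0.999, 0.043, 0.001]
wrist_force: [-4.7, 1.2, 14.6]
opening: -0.0
time_s: 27.9
eef_pos: [0.6197, 0.2654, 0.1138]
eef_rot: [0.001, 0.999, 0.044, 0.003]
wrist_force: [-9.1, -1.6, 22.1]
opening: -0.002
time_s: 28.9
eef_pos: [0.6393, 0.0595, 0.1961]
eef_rot: [0.001, 0.999, 0.045, 0.01]
wrist_force: [-0.3, -0.2, 0.1]
opening: -0.0
```

```bash
python3 -c "
from h import *
print(p2w([(285,180),(317,180),(307,115),(285,215)],0,cal('top')))
plan((.52,.09,.02),5.1)"
```

```text
[[0.55994408 0.09160852 0.        ]
 [0.56005141 0.00427905 0.        ]
 [0.74819042 0.03046576 0.        ]
 [0.462767   0.09129084 0.        ]]
t 28.9 pos [0.6393 0.0595 0.1961] F [-0.3 -0.2  0.1] open -0.0
dr [ 0.005 -0.038  0.003] travel after turn [-0.774 -0.273  1.174] before [-0.797 -0.277  1.158]
```

```bash
python3 -m handwheel '[{"travel":[-0.1,-0.03,0],"dr":[0,-0.038,0]},{"travel":[-0.2,-0.04,0],"dr":[0,0,0]},{"travel":[-0.2,-0.05,0.1],"dr":[0,0,0]},{"travel":[-0.2,-0.05,0.15],"dr":[0,0,0]},{"travel":[-0.07,0,0.2],"dr":[0,0,0]},{"travel":[0,0,0.2],"dr":[0,0,0]},{"travel":[0,0,0.2],"dr":[0,0,0]},{"travel":[0,0,0.15],"dr":[0,0,0]},{"travel":[0,0,0.05],"dr":[0,0,0]},{"travel":[0,0,0],"dr":[0,0,0]},{"travel":[0,0,0],"dr":[0,0,0]}]'
```

```text
time_s: 29.82
eef_pos: [0.5108, 0.0874, 0.0379]
eef_rot: [0.002, 0.999, 0.054, 0.001]
wrist_force: [0.3, -3.5, 1.2]
opening: 0.006
```

```bash
python3 -m handwheel '[{"travel":[0,0.06,0],"dr":[0,0,0]},{"travel":[0,0.06,0],"dr":[0,0,0]},{"travel":[0,0,0.04],"dr":[0,0,0]},{"travel":[0,0,0.04],"dr":[0,0,0]},{"travel":[0,0,0.04],"dr":[0,0,0]},{"travel":[0,0,0.04],"dr":[0,0,0]},{"travel":[0,0,0],"dr":[0,0,0]}]'
python3 -c "
from h import *
plan((.5,.07,.004),5.1)
c=cal('top')
snap('top','t9');c=cal('top')
a=cv2.imread('pics/t6.png');b=cv2.imread('pics/t9.png')
f=lambda x:cv2.resize(x[123:213,200:280],(400,450),interpolation=2)
b2=snap('side','s9');c=cal('side');m=w2p([.588,.211,.07],c)[0].astype(int)
cv2.imwrite('pics/c9.png',np.hstack([f(b),cv2.resize(b2[m[1]-45:m[1]+45,m[0]-45:m[0]+45],(400,450),interpolation=2)]))"
```

```text
time_s: 30.4
eef_pos: [0.5131, 0.0701, 0.014]
eef_rot: [0.001, 0.998, 0.055, 0.002]
wrist_force: [-0.8, -0.6, 0.3]
opening: -0.003
t 30.4 pos [0.5131 0.0701 0.014 ] F [-0.8 -0.6  0.3] open -0.003
dr [ 0.005 -0.006  0.041] travel after turn [-0.087 -0.007  0.067] before [-0.087 -0.009  0.067]
```

View pics/c9.png

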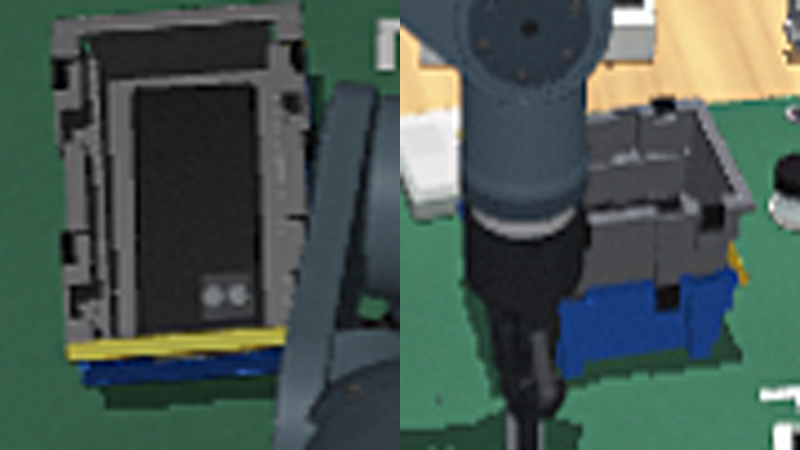

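```bash
python3 -m handwheel '[{"travel":[0,0.03,0.03],"dr":[0,0,0.03]},{"travel":[0,0.01,0.02],"dr":[0,0,0]},{"travel":[0,0,0.01],"dr":[0,0,0]}]'
python3 -m handwheel '[{"travel":[0,0,0.012],"dr":[0,0,0]},{"travel":[0,0,0.012],"dr":[0,0,0]}]'
python3 -m handwheel '[{"travel":[0,0,0.015],"dr":[0,0,0]},{"travel":[0,0,0.015],"dr":[0,0,0]}]'
```

```text
time_s: 30.75
eef_pos: [0.515, 0.0639, 0.0057]
eef_rot: [0.001, 0.999, 0.047, 0.003]
wrist_force: [-0.4, 0.2, 0.6]
opening: 0.001
time_s: 30.92
eef_pos: [0.5152, 0.0636, 0.0029]
eef_rot: [0.001, 0.999, 0.047, 0.002]
wrist_force: [-11.9, 0.9, 35.9]
opening: 0.0
time_s: 31.08
eef_pos: [0.5152, 0.0636, 0.0029]
eef_rot: [0.002, 0.999, 0.047, 0.001]
wrist_force: [-13.3, -0.0, 28.1]
opening: -0.001
```

The mat reads 2.9 mm, so the home rim height is 115.9 mm. That matches the 115.3–115.8 mm hard stops, so the feet are home. I retreat and take a last look.

```bash
python3 -m handwheel '[{"travel":[0,0.02,-0.1],"dr":[0,0,0]},{"travel":[0,0.05,-0.2],"dr":[0,0,0]},{"travel":[0,0.05,-0.25],"dr":[0,0,0]},{"travel":[0,0.05,-0.25],"dr":[0,0,0]},{"travel":[0,0.1,-0.25],"dr":[0,0,0]},{"travel":[0,0.1,-0.25],"dr":[0,0,0]},{"travel":[0,0.2,-0.15],"dr":[0,0,0]},{"travel":[0,0.25,0],"dr":[0,0,0]},{"travel":[0,0.25,0],"dr":[0,0,0]},{"travel":[0,0.25,0],"dr":[0,0,0]},{"travel":[0,0.25,0],"dr":[0,0,0]},{"travel":[0,0.25,0],"dr":[0,0,0]},{"travel":[0,0.15,0],"dr":[0,0,0]},{"travel":[0,0,0],"dr":[0,0,0]},{"travel":[0,0,0],"dr":[0,0,0]}]'
python3 -c "
from h import *
t=snap('top','t10');s=snap('side','s10')
c=cal('side');m=w2p([.588,.211,.06],c)[0].astype(int)
a=cv2.imread('pics/top0.png')
d=np.abs(a.astype(int)-t).sum(2); 
print('side origin',m-45)
cv2.imwrite('pics/c10.png',np.hstack([cv2.resize(t[123:213,200:280],(400,450),interpolation=2),cv2.resize(s[m[1]-45:m[1]+45,m[0]-45:m[0]+45],(400,450),interpolation=2)]))
for base in(.054,.059):
  v=np.radians(185.05);R=np.array([[np.cos(v),-np.sin(v)],[np.sin(v),np.cos(v)]])
  P=[[*(R@np.array(q)+[.588,.211]),base+.06] for q in((.09,.064),(-.09,.064))]
  print('side',w2p(P,cal('side')),'top',w2p(P,cal('top')))
print(w2p([[*( -R@np.array((.09,.064))+[.588,.211]),.061]],cal('side')))
plan((.5,0,.2),5)"
```

```text
time_s: 32.33
eef_pos: [0.5439, -0.2436, 0.2366]
eef_rot: [0.005, 0.999, 0.05, 0.004]
wrist_force: [-0.3, 0.4, -0.9]
opening: 0.0
side origin [275 141]
side [[296.57727452 187.66419707]
 [355.50461591 179.97041955]] top [[265.44712218 190.4038498 ]
 [260.05510431 122.40892408]]
side [[296.57174338 186.25063296]
 [355.6246929  178.57079508]] top [[265.35715766 189.94426384]
 [259.94823604 121.71285855]]
[[341.86128509 172.24098198]]
t 32.4333 pos [ 0.544  -0.2422  0.2366] F [-0.4  0.4 -0.2] open -0.001
dr [ 0.02  -0.013  0.028] travel after turn [-0.151 -1.634  0.244] before [-0.129 -1.638  0.226]
```

View pics/c10.png

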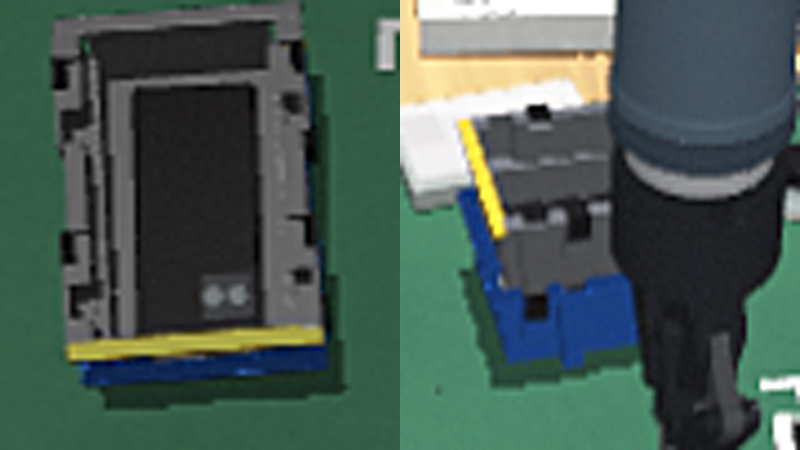

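The top view shows the stack squared, grey yellow over blue's plain end, and the phone in the tote. Blue's near corners, (216.6,200) and (265.4,196.6), are within about 1 px of the start. The gripper is clear of everything.

```bash
python3 -c "
from bench import ctrl
print(ctrl.hand_in())"
```

```text
the job is handed in; nothing more can be done
None
```

The grey tote is stacked on the blue one, turned end for end, and was handed in at about 32 s. I carried it level by its left grip, set it on the clips, let go, and pressed both long sides with about 20–36 N.

**Feet home:** The hard stops over both grips, the near inner foot and the far yellow-end foot read 115.3–115.8 mm. Touching the mat read 2.9 mm, so fully home should read 115.9 mm, and these agree.

**Final pictures:**
- The stack is square, with the grey tote's yellow end over the blue tote's plain end.
- The black phone is in its tote, and the blue tote is within about 1 px (2.5 mm) of where it started.
- The opened phone is hidden under the stack, so I could not see it at the end.
- I did not check the other bench items one by one.

**Readings that disagreed or were unclear:**
- Two presses, near yellow-end and far inner, read about 2 mm low (113.5 and 113.8 mm). The tips were 3–4 mm inboard there, so I think they bore on a lower part of the rim, but I did not confirm it.
- There was a brief 3.5 N sideways reading while I moved down beside the stack to touch the mat. It may have been a light brush against the stack or just motion. I saw no shift in the pictures afterwards.
- For the sideways position just before placing, the camera and the grip geometry differed by about 1.5 mm. I set it between the two.

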